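Let the cedar balls out of the dispenser

ROBOT

A 7-joint arm with a two-finger parallel gripper is mounted at the origin on the work surface. World frame = base frame: x ahead of the robot, y to its left, z up, the work surface at z = 0. Lengths are in m, angles in rad, forces in N, time in s.
With the tool pointing down it reaches from about 0.4 to 0.875 m from the base axis. Payload 4.4 kg.
Tool frame: the origin (TCP) lies midway between the tips of the shut fingers; the grasp point (between the pads) lies 19 mm behind it (hold_point_z is the distance from the TCP to the grasp point, in m); z points along the fingers, y is the line along which they close (so a half turn about z gives the same grasp; the last joint's range is limited). The gripper opens to 85 mm and grips with 20 to 120 N. Pads are 22 mm wide; open, the fingers measure 114 mm over their backs; the gripper's body (76 mm by 85 mm) begins 54 mm behind the grasp point. The pads swing forward as they close: fully open they stand 13 mm farther back than shut.
Start: joints at [-1.339, 0.628, 0.038, 1.517, -0.027, 0.996, -0.02], TCP at [0.191, 0.621, 0.231] pointing down, gripper open.
Joint ranges: [-3.06, 3.06], [-0.37, 2.12], [-1.25, 1.32], [0.18, 2.47], [-1.1, 4.24], [0.23, 1.98], [-2.94, 2.94]. Speed limits (rad/s): [2.57, 2.57, 3.14, 3.14, 3.14, 3.14, 3.14].

INTERFACE

Orientations are given as a unit quaternion [x, y, z, w].
In Python, from plant import observe, read_camera, hand_in, hold_point_z gives the robot as it stands.
- The arm moves only by the tool step_arm, never from a script. Its argument "increments" is a list of rows, each a list of 7 numbers: the shift along the tool's x, y, z in m, then the turn, a rotation vector about the tool's x, y, z in degrees, then the gripper command: -1 is shut, 1 is fully open, values between are in proportion. In form: [[dx, dy, dz, rx, ry, rz, hand], ...]. A call has 1 to 20 rows; each row is the pose to reach, as a shift and turn from the pose commanded when the call began, along the tool's axes at that moment; what a row does not reach only later rows make up. A row lasts 1/8 s, in which the tool goes at most 62.5 mm and 10.7 degrees, less where a joint would pass 70% of its speed; a pose out of reach is approached as far as the arm can. A call with a gripper value outside its range is refused whole. The fingers move at their own pace and stop on an object; the grip force is fixed at half the most. Time passes only in rows, so rows that repeat a pose let the fingers close. It gives the time, the measured TCP pose, the force, the opening and the grip force at its end, in the units of the state.
- observe(): the state, without advancing time (a new reading comes with each control period).
- read_camera(name): name is "scene" or "top" or "wrist"; returns a dict with "color" (420x560x3 uint8, blue, green, red), "z_map" (420x560 float32, m along the optical axis (not along the pixel's ray), 0 where there is no reading), "intrinsics" (3x3 intrinsics, pixels), "rvec" (rotation vector, rad) and "tvec" (3), from world to camera coordinates, as OpenCV has them. Camera axes: x right, y down, z forward; pixel columns grow to the right and rows downward; lengths in m; the calibration is good to about 2 mm. The wrist camera is an equidistant fisheye: a pixel r from the principal point sees the ray r / f radians off the axis. A picture is of the moment at which its call begins.
- hand_in(): hands the job in; it is judged then, once.
The state is a dict: "time_s": time; "joint_positions": joint angles; "qd": joint speeds; "effort": joint torques, N m; "ee_pos": TCP position; "eef_rot": TCP orientation; "contact_force": force on the tool from outside, world axes, zero at the start; "wrist_torque": the same for the moment, N m; "opening": opening from 0.0 (shut) to 1.0 (fully open); "grip_force": force on a finger pad.
Only numpy, scipy, OpenCV 4.12 (cv2) and the standard library are available. Lean on these libraries where they do the work, as an engineer would, in place of code of your own. Each camera call takes 0.05 s, during which the arm holds its last target. There are 200 camera calls.

TASK

Get the three cedar balls for the drawers out of the dispenser on the dresser: press the paddle of its rocking lever all the way down with the fingertips so that the gate lifts, keep it down until all three balls have rolled into the catch tray, then let go so that the gate drops shut. Do not touch the balls or the gate, and leave the scent bottle, the orchid and the mug where they stand.

Things in the scene. Friction and masses are not known exactly. Their poses are not given: they have to be found in the camera images.
- rocker (a joint): Angle of the dispenser's rocking lever, rad: 0 at rest (lever level, gate shut), growing as the paddle end goes down and the gate end goes up, to 0.38 at its stop. A spring returns it to 0 when let go; the paddle needs about 1 N at first and 3 N when right down. The gate is high enough for the balls to pass from about 0.30 on.
- dispenser: White-painted dispenser for wooden cedar balls, fixed to the dresser top, with a rocking lever of light wood. Origin on the table top, below the lever's pivot. z is up; x runs up the slope of the ball lane, away from the catch tray; y runs along the level lever from the pivot towards the gate.
- pivot (a point): The lever's pivot pin, in the dispenser's frame at x = -7, y = 0, z = 100 mm, between two upright cheeks 118 mm high. The lever is a bar 16 mm wide and 14 mm high along the dispenser's y, from 165 mm on the paddle side to 155 mm on the gate side; it turns about the dispenser's x.
- lane_foot (a point): Low end of the ball lane's floor, just behind the gate: in the dispenser's frame x = 0, y = 130, z = 30 mm. The open-topped lane, 42 mm wide inside, 78 mm high at its sides, 130 mm long, rises from here along +x at 9 degrees and holds the balls behind the gate.
- paddle_top (a point): The lever's press paddle: square plate of light wood, 64 by 64 mm, 12 mm thick, at the lever end away from the balls. This point: centre of its top face, 160 mm from the pivot along the lever and 12 mm above the pin, so 112 mm above the table at rest; at the stop it is 60 mm lower and 7 mm nearer the pivot. It tilts with the lever.
- gate_edge (a point): The gate: upright plate of light wood, 52 mm wide, 64 mm high, 6 mm thick, hanging under the lever's other end across the low end of the lane. This point is the middle of its lower edge, in the dispenser's frame at x = -7, y = 130, z = 32 mm when shut.
- tray_middle (a point): Point on the catch tray's floor in its middle, in the dispenser's frame at x = -65, y = 130, z = 16 mm. The tray is 107 by 120 mm inside and its floor slopes away from the gate.
- scent: Bystander: amber glass scent bottle with a black cap, 30 by 48 mm, 96 mm tall, loose. Origin at the centre of its underside.
- orchid: Bystander: white pot (92 mm across, 90 mm high) with an orchid reaching 275 mm above the table, loose. Origin at the centre of its underside.
- mug: Bystander: white mug, 80 mm across, 92 mm high, handle to its +y, loose. Origin at the centre of its underside.
- ball0_center (a point): Centre of a loose cedar ball, 34 mm across; the lowest in the lane, against the gate at the start. They roll out by themselves when the gate is up.
- ball0: The same ball; this origin turns with it as it rolls, so use its centre point for position.
- ball1_center (a point): Centre of a loose cedar ball, 34 mm across; the middle one at the start. They roll out by themselves when the gate is up.
- ball1: The same ball; this origin turns with it as it rolls, so use its centre point for position.
- ball2_center (a point): Centre of a loose cedar ball, 34 mm across; the highest in the lane at the start. They roll out by themselves when the gate is up.
- ball2: The same ball; this origin turns with it as it rolls, so use its centre point for position.

How it is judged:
On the way:
1. the fingers press the paddle down until the gate is fully raised (value of joint rocker above 0.31 rad and contact force between the fingers and rocker_c2 above 0.5 N), for 0.1 s.
At the end, for the whole second after the job is handed in: All three balls lie at rest (slower than 0.05 m/s) between the walls of the catch tray, clear of the gate, their centres lower than 55 mm, and the lever is back within 0.04 rad of level, so the gate is shut (x of ball0_center in the frame of dispenser between -0.122 and -0.022 m and y of ball0_center in the frame of dispenser between 0.07 and 0.19 m and z of each of ball0_center, ball1_center, ball2_center in the frame of dispenser below 0.055 m and linear speed of each of ball0, ball1, ball2 below 0.05 m/s and x of ball1_center in the frame of dispenser between -0.122 and -0.022 m and y of ball1_center in the frame of dispenser between 0.07 and 0.19 m and x of ball2_center in the frame of dispenser between -0.122 and -0.022 m and y of ball2_center in the frame of dispenser between 0.07 and 0.19 m and value of joint rocker below 0.04 rad); the robot touches nothing.
It fails at once if the robot touched a ball (over 0.3 N) (contact force between any of the fingers, the arm and ball0 above 0.3 N or contact force between any of the fingers, the arm and ball1 above 0.3 N or contact force between any of the fingers, the arm and ball2 above 0.3 N).
It fails at once if a ball was lifted above the dispenser (height (world z) of any of ball0_center, ball1_center, ball2_center above 0.13 m).
It fails at once if the robot touched the gate (over 0.3 N) (contact force between any of the fingers, the arm and rocker_c1 above 0.3 N).
It fails at once if a bystander was moved by more than 20 mm, or tipped by more than 0.25 rad (distance of any of scent, orchid, mug from where it was at the start of the episode above 0.02 m or angle between any of scent, orchid, mug's own z axis and vertical above 0.25 rad).
It also fails if it takes over 32 s, if anything falls off the work surface, if the arm or the gripper's body presses on something with over 40 N, if the wrist force passes 120 N, or if a joint passes its speed limit or range.

## Working session

There is one attempt and no reset: what is moved stays moved. The work goes in short steps, Python scripts to look and compute and a tool call to move; the robot and the scene stay as the last step left them, time stands still between calls to the robot, and variables do not carry over. Pictures are saved under pics/ and viewed, at most 10 in all, crops included, and the job is handed in when it is done.

Besides the shell and the picture viewer there is one more tool, called after ">>>" by a JSON object that holds its "fn" and its "kwargs", one argument or row to a line. step_arm: Moves the arm, as the interface text tells. Its arguments: {"type":"object","properties":{"increments":{"type":"array"}},"required":["increments"]}

```bash
ls; mkdir -p pics; cat > h.py <<'E'
import numpy as np, cv2
from plant import observe, read_camera
def grab(n):
    c=read_camera(n); R=cv2.Rodrigues(np.array(c["rvec"],float))[0]; t=np.array(c["tvec"],float).reshape(3)
    return c,R,t
def cloud(c,R,t):
    K=np.array(c["intrinsics"]); z=c["z_map"]; v,u=np.mgrid[:z.shape[0],:z.shape[1]]
    P=np.stack([(u-K[0,2])/K[0,0]*z,(v-K[1,2])/K[1,1]*z,z],-1)
    return (P-t)@R
E
python3 - <<'E'
from h import *
for n in ("scene","top"):
    c,R,t=grab(n); cv2.imwrite(f"pics/{n}0.png",c["color"]); np.savez(f"{n}0.npz",P=cloud(c,R,t),z=c["z_map"],col=c["color"])
    print(n,-R.T@t)
s=observe(); print(s["time_s"],s["ee_pos"],s["eef_rot"],s["opening"])
E
```

```text
pics
scene [ 1.27216134 -0.57558506  0.87042626]
top [0.43783739 0.00864364 1.09447818]
0.1 [0.19052922 0.62085294 0.23047811] [ 1.48358695e-01  9.88933236e-01 -8.60415835e-04 -1.13182816e-04] 0.9999329014898288
```

View pics/scene0.png

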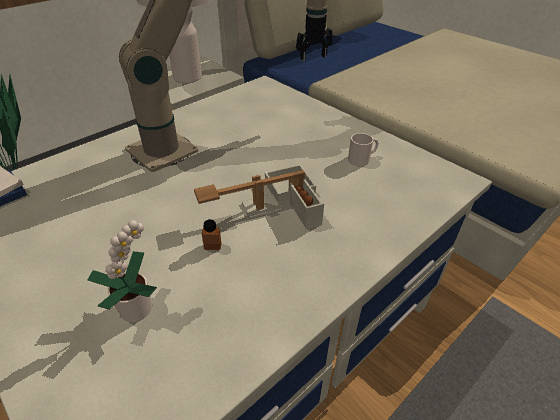

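View pics/top0.png

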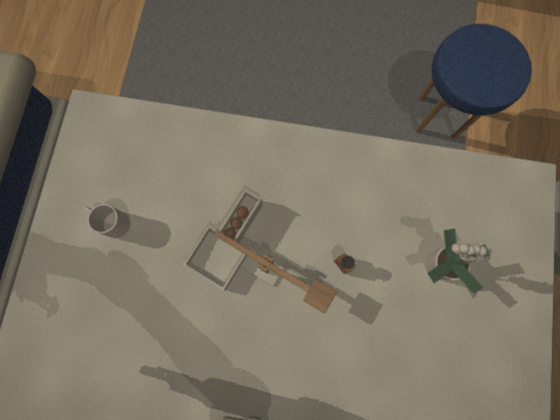

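The top view shows the paddle at about (320,296), the gate end at (222,237), the balls near (237,220), the scent bottle at (345,263), the orchid at (455,262) and the mug at (103,219). Next I measure the paddle and lever with the depth map.

```bash
python3 - <<'E'
from h import *
d=np.load("top0.npz"); P=d["P"]; z=d["z"]; hsv=cv2.cvtColor(d["col"],cv2.COLOR_BGR2HSV)
print(hsv[296,320],hsv[275,290],P[296,320],P[275,290],P[240,228],"cap",P[263,347],"mug",P[219,103],"pot",P[262,455])
m=(hsv[...,1]>90)&(P[...,2]>.085)&(P[...,2]<.135)&(hsv[...,0]<20)
m[:225]=0; m[:,:205]=0; m[:, 350:]=0
n,l,st,ce=cv2.connectedComponentsWithStats(m.astype(np.uint8)); 
i=1+np.argmax(st[1:,4]); m=l==i; Q=P[m]; print(st[i],Q[:,2].min(),Q[:,2].max())
c=Q[:,:2].mean(0); w,V=np.linalg.eigh(np.cov((Q[:,:2]-c).T)); a=V[:,1]
if a[1]<0:a=-a   # towards gate: +y?
s=(Q[:,:2]-c)@a; pr=(Q[:,:2]-c)@np.array([-a[1],a[0]])
for lo in np.arange(s.min(),s.max(),.02):
    k=(s>=lo)&(s<lo+.02); print(round(lo,3),k.sum(),pr[k].min().round(3),pr[k].max().round(3),Q[k,2].mean().round(4))
print("axis",a,"c",c)
mm=m.astype(np.uint8); o=cv2.morphologyEx(mm,cv2.MORPH_OPEN,np.ones((13,13)))>0
p=P[o]; print("paddle",o.sum(),np.median(p,0),cv2.minAreaRect(p[:,:2].astype(np.float32)))
E
```

```text
[ 16 105 121] [ 14 105 129] [ 0.44851677 -0.0959185   0.11422811] [ 0.4879322  -0.01387428  0.10383157] [0.54959955 0.15874189 0.10906326] cap [ 0.54318445 -0.15509536  0.09489251] mug [0.5608936  0.53879421 0.01258944] pot [ 0.59045511 -0.42704328  0.1054805 ]
[ 215  231  121   82 1270] 0.08812413503749243 0.12159609839836144
-0.12 197 -0.031 0.03 0.1118
-0.1 195 -0.031 0.03 0.1116
-0.08 197 -0.031 0.03 0.1114
-0.06 51 -0.024 0.025 0.1068
-0.04 45 -0.007 0.007 0.1067
-0.02 45 -0.007 0.007 0.1064
0.0 44 -0.007 0.007 0.1066
0.02 43 -0.007 0.007 0.1066
0.04 55 -0.016 0.019 0.1073
0.06 92 -0.017 0.018 0.1115
0.08 47 -0.016 0.017 0.1069
0.1 44 -0.007 0.008 0.1059
0.12 43 -0.007 0.008 0.1059
0.14 43 -0.007 0.006 0.1063
0.16 41 -0.007 0.007 0.106
0.18 42 -0.007 0.007 0.1058
0.2 41 -0.007 0.007 0.1057
0.22 5 -0.005 0.004 0.1055
axis [0.36839075 0.92967105] c [ 0.48220446 -0.01198229]
paddle 0 [nan nan nan] ((0.0, 0.0), (0.0, 0.0), 0.0)
  return _methods._mean(a, axis=axis, dtype=dtype,
  ret = um.true_divide(
```

>>> {"fn": "step_arm", "kwargs": {
  "increments": [
    [-0.04, -0.026, 0, 0, 0, 0, -1],
    [-0.08, -0.053, 0, 0, 0, 0, -1],
    [-0.12, -0.079, 0, 0, 0, 0, -1],
    [-0.16, -0.106, 0, 0, 0, 0, -1],
    [-0.2, -0.132, 0, 0, 0, 0, -1],
    [-0.24, -0.158, 0, 0, 0, 0, -1],
    [-0.28, -0.185, 0, 0, 0, 0, -1],
    [-0.32, -0.211, 0, 0, 0, 0, -1],
    [-0.36, -0.238, 0, 0, 0, 0, -1],
    [-0.4, -0.264, 0, 0, 0, 0, -1],
    [-0.407, -0.307, 0, 0, 0, 0, -1],
    [-0.414, -0.35, 0, 0, 0, 0, -1],
    [-0.42, -0.393, 0, 0, 0, 0, -1],
    [-0.428, -0.436, 0, 0, 0, 0, -1],
    [-0.436, -0.48, 0, 0, 0, 0, -1],
    [-0.443, -0.523, 0, 0, 0, 0, -1],
    [-0.45, -0.566, 0, 0, 0, 0, -1],
    [-0.457, -0.608, 0, 0, 0, 0, -1],
    [-0.457, -0.608, 0.04, 0, 0, 0, -1],
    [-0.457, -0.608, 0.08, 0, 0, 0, -1]
  ]
}}

```text
time_s: 2.6
ee_pos: [0.4494, -0.0947, 0.1507]
eef_rot: [0.149, 0.989, -0.0, 0.001]
contact_force: [-0.2, 0.0, -0.3]
opening: -0.002
grip_force: 0.0
```

```bash
python3 - <<'E'
from h import *
c,R,t=grab("scene"); cv2.imwrite("pics/s1.png",cv2.resize(c["color"][100:280,100:360],None,fx=3,fy=3))
E
```

```text
(no output)
```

View pics/s1.png

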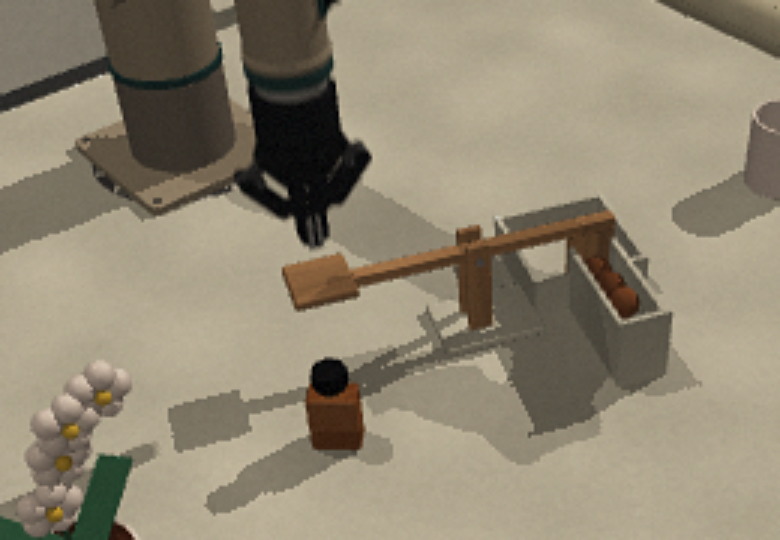

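The shut fingertips at crop (315,240) are right above the paddle at (320,280), and the bottle at (335,405) is clear. I'll press down now.

>>> {"fn": "step_arm", "kwargs": {
  "increments": [
    [0, 0, 0.02, 0, 0, 0, -1],
    [0, 0, 0.03, 0, 0, 0, -1],
    [0, 0, 0.04, 0, 0, 0, -1],
    [0, 0.001, 0.05, 0, 0, 0, -1],
    [0, 0.002, 0.06, 0, 0, 0, -1],
    [0, 0.003, 0.07, 0, 0, 0, -1],
    [0, 0.004, 0.08, 0, 0, 0, -1],
    [0, 0.005, 0.088, 0, 0, 0, -1],
    [0, 0.006, 0.092, 0, 0, 0, -1],
    [0, 0.006, 0.092, 0, 0, 0, -1],
    [0, 0.006, 0.092, 0, 0, 0, -1],
    [0, 0.006, 0.092, 0, 0, 0, -1]
  ]
}}

```text
time_s: 4.15
ee_pos: [0.451, -0.0881, 0.0595]
eef_rot: [0.148, 0.989, 0.0, 0.0]
contact_force: [-0.0, 0.4, 2.4]
opening: -0.003
grip_force: 1.3
```

```bash
python3 - <<'E'
from h import *
c,R,t=grab("scene"); cv2.imwrite("pics/s2.png",cv2.resize(c["color"][100:280,100:360],None,fx=3,fy=3))
print(observe()["contact_force"])
E
```

```text
[1.18512519 0.89870372 2.4027469 ]
```

View pics/s2.png

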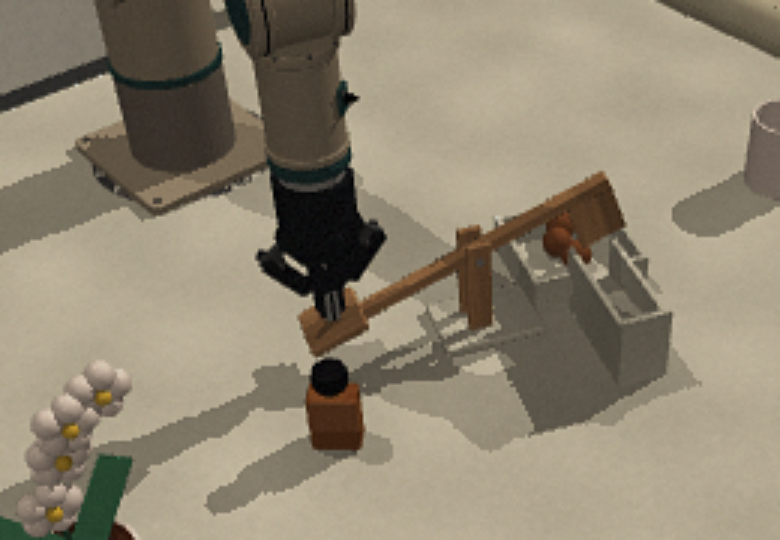

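The lever is tilted, the gate at crop (600,205) is up, and the balls are leaving the lane towards the tray, near (560,235). I'll press 2 mm further and hold.

>>> {"fn": "step_arm", "kwargs": {
  "increments": [
    [0, 0, 0.002, 0, 0, 0, -1],
    [0, 0, 0.002, 0, 0, 0, -1],
    [0, 0, 0.002, 0, 0, 0, -1],
    [0, 0, 0.002, 0, 0, 0, -1],
    [0, 0, 0.002, 0, 0, 0, -1],
    [0, 0, 0.002, 0, 0, 0, -1],
    [0, 0, 0.002, 0, 0, 0, -1],
    [0, 0, 0.002, 0, 0, 0, -1],
    [0, 0, 0.002, 0, 0, 0, -1],
    [0, 0, 0.002, 0, 0, 0, -1],
    [0, 0, 0.002, 0, 0, 0, -1],
    [0, 0, 0.002, 0, 0, 0, -1],
    [0, 0, 0.002, 0, 0, 0, -1],
    [0, 0, 0.002, 0, 0, 0, -1],
    [0, 0, 0.002, 0, 0, 0, -1],
    [0, 0, 0.002, 0, 0, 0, -1]
  ]
}}

```text
time_s: 6.2
ee_pos: [0.4508, -0.0882, 0.0573]
eef_rot: [0.148, 0.989, -0.0, -0.0]
contact_force: [0.3, -0.4, 3.0]
opening: -0.0
grip_force: 1.3
```

```bash
python3 - <<'E'
from h import *
c,R,t=grab("top"); a=cv2.resize(c["color"][180:320,170:370],None,fx=4,fy=4); cv2.imwrite("pics/t3.png",a)
P=cloud(c,R,t); hsv=cv2.cvtColor(c["color"],cv2.COLOR_BGR2HSV)
m=((hsv[...,1]>120)&(hsv[...,0]<18)&(P[...,2]>.02)&(P[...,2]<.075)).astype(np.uint8); m[:,:180]=0;m[:180]=0;m[300:]=0;m[:,280:]=0
n,l,st,ce=cv2.connectedComponentsWithStats(m)
o=np.array([.5145,.0514]); y=np.array([.368,.930]); x=np.array([.930,-.368])
for i in range(1,n):
    if st[i,4]>8:
        p=np.median(P[l==i],0); print(st[i],p,"disp",(p[:2]-o)@x,(p[:2]-o)@y)
print(observe()["contact_force"],observe()["ee_pos"])
E
```

```text
[209 256   7   6  28] [0.49945029 0.20377866 0.04610662] disp -0.07007157943047984 0.1361738587991593
[201 265   6   8  19] [0.46755997 0.22077744 0.04218179] disp -0.10598512060654483 0.14024708744645628
[212 272   5   7  23] [0.45528253 0.18763535 0.04213888] disp -0.10520685952771494 0.10490684516190886
[0.17483971 0.20780566 1.82534   ] [ 0.45087142 -0.08817081  0.0572805 ]
```

View pics/t3.png

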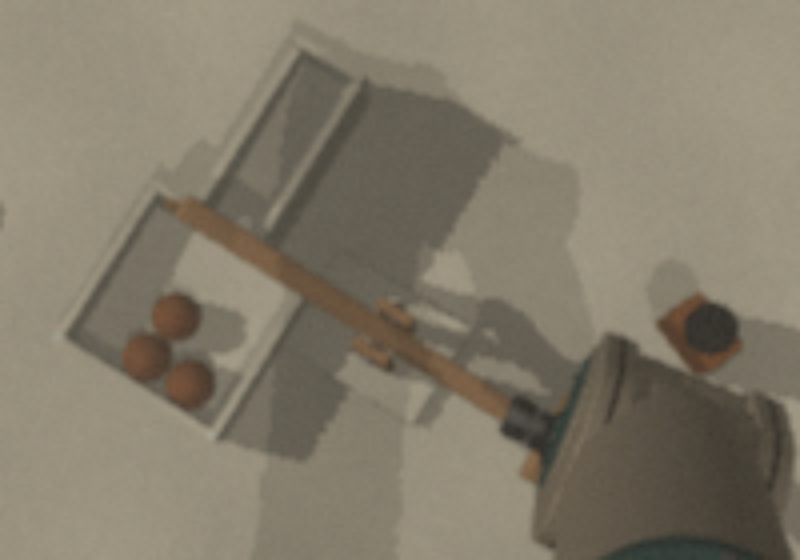

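All three balls lie in the tray at crop (176,315), (146,357) and (190,383), and the lane is empty. I'll release gently and retreat upwards.

>>> {"fn": "step_arm", "kwargs": {
  "increments": [
    [0, 0, -0.01, 0, 0, 0, -1],
    [0, 0, -0.02, 0, 0, 0, -1],
    [0, 0, -0.03, 0, 0, 0, -1],
    [0, 0, -0.04, 0, 0, 0, -1],
    [0, 0, -0.05, 0, 0, 0, -1],
    [0, 0, -0.06, 0, 0, 0, -1],
    [0, 0, -0.08, 0, 0, 0, -1],
    [0, 0, -0.11, 0, 0, 0, -1],
    [0, 0, -0.14, 0, 0, 0, -1],
    [0, 0, -0.14, 0, 0, 0, -1],
    [0, 0, -0.14, 0, 0, 0, -1],
    [0, 0, -0.14, 0, 0, 0, -1],
    [0, 0, -0.14, 0, 0, 0, -1],
    [0, 0, -0.14, 0, 0, 0, -1],
    [0, 0, -0.14, 0, 0, 0, -1],
    [0, 0, -0.14, 0, 0, 0, -1]
  ]
}}

```text
time_s: 8.25
ee_pos: [0.4509, -0.0882, 0.1972]
eef_rot: [0.148, 0.989, -0.0, -0.0]
contact_force: [0.7, 0.8, 0.3]
opening: 0.004
grip_force: 0.0
```

```bash
python3 - <<'E'
from h import *
c,R,t=grab("scene"); cv2.imwrite("pics/s4.png",cv2.resize(c["color"][100:280,100:360],None,fx=3,fy=3))
c,R,t=grab("top")
P=cloud(c,R,t); hsv=cv2.cvtColor(c["color"],cv2.COLOR_BGR2HSV)
m=((hsv[...,1]>120)&(hsv[...,0]<18)&(P[...,2]>.02)&(P[...,2]<.075)).astype(np.uint8); m[:,:180]=0;m[:180]=0;m[300:]=0;m[:,280:]=0
n,l,st,ce=cv2.connectedComponentsWithStats(m)
o=np.array([.5145,.0514]); y=np.array([.368,.930]); x=np.array([.930,-.368])
for i in range(1,n):
    if st[i,4]>8:
        p=np.median(P[l==i],0); print(p,"disp",(p[:2]-o)@x,(p[:2]-o)@y)
print("gate-end lever z",P[240,228])
E
```

```text
[0.49932849 0.20365524 0.04500442] disp -0.07013942955552344 0.1360142612165339
[0.46810434 0.220513   0.04132709] disp -0.10538154370157575 0.1402014845083636
[0.45631733 0.18658348 0.04278208] disp -0.1038574092632477 0.10430941461753909
gate-end lever z [0.55018616 0.15952972 0.10389107]
```

View pics/s4.png

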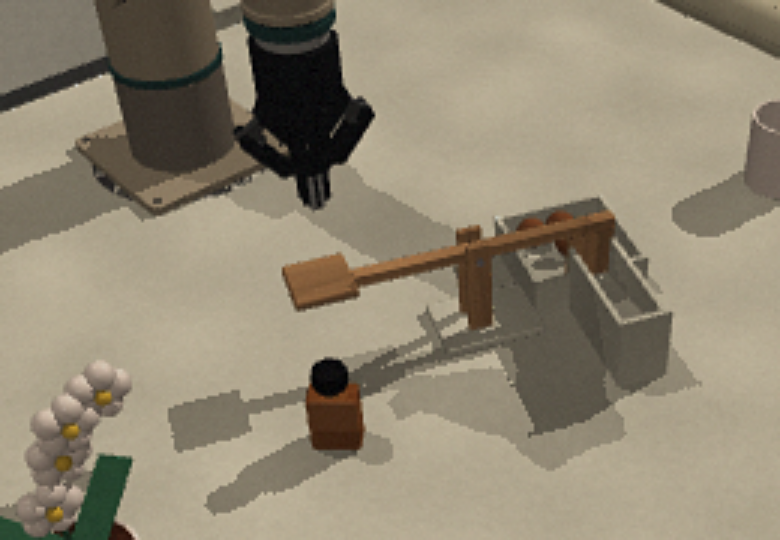

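The lever is level again with the paddle at crop (320,280), the gate at (597,245) is shut, and the balls rest in the tray. The bottle stands where it did and the gripper is clear of everything.

```bash
python3 -c "from plant import hand_in; print(hand_in())"
```

```text
the job is handed in; nothing more can be done
None
```

The job is handed in: all three balls rest in the catch tray, the lever is level with the gate shut, and the arm touched only the paddle, though the judge returned no verdict.

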